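# Find the balance point of a door-closer tube on a blade

## Task

Find the balance point of the long black door-closer tube: pick it up from the bench, lower it straight down with its middle across the middle of the steel blade on the scale, right side up, and let go, so that it tips onto one of the side posts. Then slide it lengthways along the blade, without lifting it clear again, until it stays level on the blade by itself, square to it and clear of both posts, and leave it balanced there. Be gentle: the scale must never carry more than about 1.5 kg. Do not disturb the other things on the bench.

Things in the scene. Friction and masses are not known exactly. Their poses are not given: they have to be found in the camera images.
- tube: Closed black rectangular tube, 340 long x 26 wide x 36 high, lying on the bench, 0.45 to 0.7 kg. Origin: centre of its underside; x along its length, z up. Flat sides and underside. Studs 12 and 8 high stand on top, 152 from the middle at its +x and -x ends. A heavy piston is stuck inside, out of sight: the balance point is 22 to 65 from the middle, towards one end; feel which.
- pan: Aluminium scale pan (210 x 150 x 8) with the blade and two posts fixed on it. Origin: centre of its underside, 40 above the bench unloaded; x across the blade (the way the balanced tube lies), y along the blade, z up. It sinks on a spring, 1 mm per 5 N. Posts: 14 diameter, 85 from the blade at +x and -x, tops 7 lower than the blade's; an unbalanced tube tips 0.08 rad onto one.
- edge (a point): Centre of the flat top of the steel blade, 53 above the pan's underside, 93 above the bench unloaded. The blade's top is 8 wide (along pan x) and 56 long (along pan y), standing 45 above the pan (foot 34 x 64, 14 high); its steel cap is set in rubber and gives by 0.02 rad or so. A tube stays level when its centre of mass is over this 8 wide top.
- scale: Grey bench scale under the pan, fixed to the bench, 220 x 170 x 28 high with a low black control strip 50 deep (reaching 133 from the origin) and 16 high along its -y side; origin: centre of its underside, axes as the pan's.
- caliper: Steel calliper with black head, 220 long, lying on the bench, leave alone; origin in the middle of its beam, on the bench.
- washer: Flat black ring, 64 diameter, 6 high, leave alone; origin: centre of its underside.
- phone: Black flat phone 150 x 72 x 9, leave alone; origin: centre of its underside.
- pull: Polished steel door pull, a bar 160 long and 20 thick on two short feet lying on its side, leave alone; origin in its middle, on the bench.

How it is judged:
By the outcome, as a careful person would: the job done as asked, in the order asked, and still so for the second after the job is handed in, with the robot touching nothing.
It also fails if it takes over 64 s, if anything falls off the work surface, if the arm or the gripper's body presses on something with over 40 N, if the wrist force passes 120 N, or if a joint passes its speed limit or range.

## Robot

A 6-joint arm with a two-finger parallel gripper is mounted at the origin on the work surface. World frame = base frame: x ahead of the robot, y to its left, z up, the work surface at z = 0. Lengths are in mm, angles in rad, forces in N, time in s.
With the tool pointing down it reaches from about 350 to 775 mm from the base axis. Payload 7.3 kg.
Tool frame: the origin (TCP) lies at the very end of the fingers, on their centre line; the grasp point (between the pads) lies 19 mm behind it; z points along the fingers, y is the line along which they close (so a half turn about z gives the same grasp; the last joint's range is limited). The gripper opens to 92 mm and grips with 3 to 60 N. Pads are 19 mm wide; open, the fingers measure 130 mm over their backs; the gripper's body (75 mm by 190 mm) begins 47 mm behind the grasp point.
Start: joints at [0.988, 0.342, 1.524, -0, 1.275, -0.146], TCP at [222.086, 475.734, 226.741] pointing down, gripper open.
Joint ranges: [-2.53, 2.53], [-0.77, 2.02], [0.04, 2.7], [-1, 4.14], [0.28, 2.66], [-3.11, 3.11]. Speed limits (rad/s): [2.57, 2.57, 3.14, 3.14, 3.14, 3.14].

## Interface

Orientations are given as [roll, pitch, yaw] about the fixed x, y, z axes, in that order (R = Rz(yaw) Ry(pitch) Rx(roll)).
In Python, from plant import bot gives the robot as it stands.
- The arm moves only by the tool apply_moves, never from a script. Its argument "motion" is text: rows parted by semicolons, each of 4 numbers parted by spaces: the shift along the tool's x, y, z in m, then the turn about the tool's z in degrees. A call has 1 to 8 rows; each row shifts and turns the commanded pose from where the row before left it, along the tool's axes as they then stand; what a row does not reach is not made up. A row lasts 1/8 s, in which the tool goes at most 62.5 mm and 10.7 degrees, less where a joint would pass 70% of its speed; a pose out of reach is approached as far as the arm can. A call with a gripper value outside its range is refused whole. "fingers" is the opening, from -1 (shut) to 1 (fully open), set as the call begins (left out, the last holds). The fingers move at their own pace and stop on an object; the grip force is fixed at half the most. Time passes only in rows, so rows that do not move let the fingers close. It gives the time, the measured TCP pose, the force, the opening and the grip force at its end, in the units of the state.
- bot.get_obs(): the state, without advancing time (a new reading comes with each control period).
- bot.capture(name): name is "scene" or "top" or "wrist"; returns a dict with "img" (384x512x3 uint8, blue, green, red), "range_z" (384x512 float32, mm along the optical axis (not along the pixel's ray), 0 where there is no reading), "fx", "fy", "cx", "cy" (pixels), "D" ([k1, k2, p1, p2, k3] as OpenCV has them; the pictures are not rectified), "world_from_camera" (4x4, takes a point from camera to world coordinates); the wrist camera has in their place "mount" (4x4, takes a point from camera to tool coordinates, whose origin is the TCP and whose axes are the flange's). Camera axes: x right, y down, z forward; pixel columns grow to the right and rows downward; lengths in mm; the calibration is good to about 2 mm. A picture is of the moment at which its call begins: read the wrist's pose just before it.
- bot.close_job(): hands the job in; it is judged then, once.
Trained networks look in a picture, given as the dict that the camera call returned (one of the last four; its "shot" number tells which), for a name from the list of things; names that differ only in an ending like _2 or _b are one class to them, and where a whole thing is asked for, a point or a joint stands for the part that bears it (a point fixed in the world has none). Each returns a list of dicts, best first, with "p" (0 to 1); they miss things now and then, are a little off and sometimes report something else, mostly with a low value. They report only what shows in the picture. A call takes as long as a camera call.
- bot.cut_out(picture, thing): "pixels" (384x512 bool, what is visible of it) and "point" ([column, row] in pixels, amid what is visible of it).
The state is a dict: "time": time; "joint_positions": joint angles; "dq": joint speeds; "tau": joint torques, N m; "tool_pos": TCP position; "tcp_rot": TCP orientation; "contact_force": force on the tool from outside, world axes, zero at the start; "moment": the same for the moment, N m; "grip_width": finger opening in mm; "finger_force": force on a finger pad.
Only numpy, scipy, OpenCV 4.12 (cv2) and the standard library are available. Lean on these libraries where they do the work, as an engineer would, in place of code of your own. Each camera call takes 0.05 s, during which the arm holds its last target. There are 200 camera calls.

## Working session

There is one attempt and no reset: what is moved stays moved. The work goes in short steps, Python scripts to look and compute and a tool call to move; the robot and the scene stay as the last step left them, time stands still between calls to the robot, and variables do not carry over. Pictures are saved under pics/ and viewed, at most 10 in all, crops included, and the job is handed in when it is done.

Besides the shell and the picture viewer there is one more tool, called after ">>>" as name(argument=value, ...), one argument or row to a line, values as JSON. apply_moves: Moves the arm, as the interface text tells. Its arguments: {"type":"object","properties":{"motion":{"type":"string"},"fingers":{"type":"number"}},"required":["motion"]}

```bash
ls; mkdir -p pics; cat > h.py <<'E'
import numpy as np, cv2
from scipy.spatial.transform import Rotation as R
from plant import bot
def tcp(o):
    T=np.eye(4);T[:3,:3]=R.from_euler('xyz',o['tcp_rot']).as_matrix();T[:3,3]=o['tool_pos'];return T
def cap(n):
    o=bot.get_obs();c=bot.capture(n);c['W']=c['world_from_camera'] if n!='wrist' else tcp(o)@np.array(c['mount']);c['W']=np.array(c['W']);return c
def cloud(c):
    h,w=c['range_z'].shape;u,v=np.meshgrid(np.arange(w),np.arange(h))
    K=np.array([[c['fx'],0,c['cx']],[0,c['fy'],c['cy']],[0,0,1.]])
    n=cv2.undistortPoints(np.stack([u,v],-1).reshape(-1,1,2).astype(float),K,np.array(c['D'],float)).reshape(h,w,2)
    z=c['range_z'][...,None].astype(float);p=np.concatenate([n*z,z],-1)
    return p@c['W'][:3,:3].T+c['W'][:3,3]
def rect(p): # xy points mm -> centre,size,angle of long side
    (c,s,a)=cv2.minAreaRect(p[:,:2].astype(np.float32))
    if s[0]<s[1]: s=(s[1],s[0]);a+=90
    return np.round(c,1),np.round(s,1),round((a+90)%180-90,1)
E
python3 - <<'E'
from h import *
o=bot.get_obs();print(o)
for n in('top','scene'):
    c=cap(n);cv2.imwrite(f'pics/{n}0.png',c['img']);P=cloud(c)
    for t in('tube','pan','edge','scale','caliper','washer','phone','pull'):
        for d in bot.cut_out(c,t)[:2]:
            m=d['pixels']&(c['range_z']>0);q=P[m]
            if len(q)>5: print(n,t,round(d['p'],2),np.round(d['point']),m.sum(),rect(q),np.percentile(q[:,2],[5,50,95]).round())
E
```

```text
pics
{'time': 0.0, 'joint_positions': array([ 9.87998569e-01,  3.42721453e-01,  1.52501454e+00,  1.20399964e-05,
        1.27537919e+00, -1.46001880e-01]), 'dq': array([ 0.00124022, -0.0006374 , -0.00199336,  0.00142552, -0.0007504 ,
        0.00022893]), 'tau': array([-2.01436691e-03, -4.31232655e+01, -2.44217581e+01,  7.16942246e-02,
        5.59248368e-02, -1.79287858e-04]), 'tool_pos': array([221.85012816, 475.38189565, 226.04648028]), 'tcp_rot': array([-3.14008800e+00, -2.32893909e-04,  2.70479309e+00]), 'contact_force': array([ 0.41419833, -0.97992929, -0.73922821]), 'moment': array([-0.03266512, -0.06528801,  0.0129728 ]), 'finger_force': 0.0, 'grip_width': 91.53460144427667}
top tube 0.76 [339. 166.] 1018 (array([ 620.1, -177.6]), array([341.2,  26. ]), -71.1) [31. 35. 42.]
top pan 0.89 [209. 183.] 3777 (array([570.6, 194.9]), array([221.6, 154.4]), -80.4) [44. 48. 64.]
top edge 0.94 [210. 181.] 3801 (array([569.8, 195.7]), array([222.7, 155.2]), -80.3) [44. 48. 64.]
top scale 0.57 [209. 176.] 5540 (array([592.5, 196.5]), array([226.9, 218.1]), -80.2) [14. 47. 61.]
top calipe
[... 601 characters left out ...]
 0.81 [298. 168.] 2891 (array([548.9, 210.2]), array([267. , 176.6]), -80.2) [47. 51. 83.]
scene edge 0.81 [296. 167.] 2877 (array([557.5, 207.7]), array([267.7, 169.7]), -75.5) [47. 51. 84.]
scene scale 0.74 [306. 177.] 4777 (array([578.9, 214.8]), array([277.2, 231.8]), -79.8) [15. 49. 69.]
scene caliper 0.78 [159. 211.] 674 (array([ 369.4, -148.9]), array([226.6,  70.9]), -73.3) [ 4. 11. 18.]
scene washer 0.85 [332. 247.] 286 (array([781.1,  81.4]), array([61.7, 61.3]), -53.1) [ 4.  8. 10.]
scene phone 0.68 [305. 268.] 1638 (array([776.1, -33.9]), array([157.1,  76.8]), -80.7) [ 6. 11. 13.]
scene pull 0.84 [370. 186.] 436 (array([737.3, 306.8]), array([168.7,  39.5]), -79.0) [13. 22. 35.]
```

```bash
python3 -c "
import cv2,numpy as np
a=cv2.imread('pics/top0.png');b=cv2.imread('pics/scene0.png')
cv2.imwrite('pics/both0.png',cv2.resize(np.vstack([a,b]),None,fx=.78,fy=.78))"
```

```text
(no output)
```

View pics/both0.png

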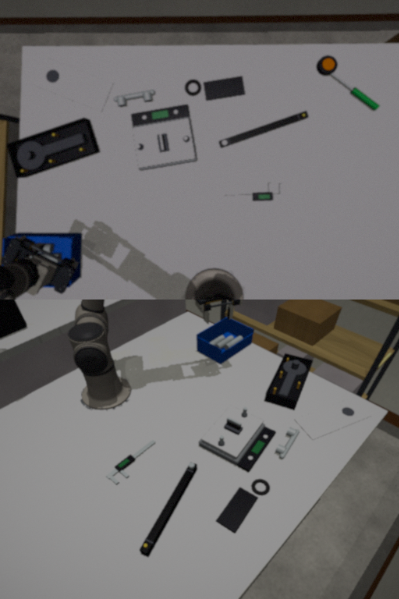

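The top picture (upper half) shows the tube at about (265,130), right of the scale (165,135). The blade is at (163,142), and the detections agree with the image. I'll move over the pan for a close look first, then to the tube.

```bash
cat >> h.py <<'E'
def plan(x,y,z,yawdeg,n):
    o=bot.get_obs();T=tcp(o);yaw=np.degrees(np.arctan2(T[1,0],T[0,0]))
    dt=(yaw-yawdeg+180)%360-180;d=(np.array([x,y,z])-T[:3,3])/n/1000;rows=[]
    for i in range(n):
        a=R.from_euler('xyz',[np.pi,0,np.radians(yaw-dt/n*i)]).as_matrix()
        s=a.T@d;rows.append('%.4f %.4f %.4f %.2f'%(*s,dt/n))
    print(' ; '.join(rows))
E
python3 -c "
from h import *
c=cap('wrist');print(np.round(c['mount'],2),c['fx'])
plan(560,195,330,100,8)"
```

```text
[[   0.     -0.96   -0.29   78.11]
 [   1.      0.     -0.      1.01]
 [   0.     -0.29    0.96 -158.34]
 [   0.      0.      0.      1.  ]] 274.868047350361
-0.0531 -0.0139 -0.0129 6.87 ; -0.0544 -0.0075 -0.0129 6.87 ; -0.0549 -0.0009 -0.0129 6.87 ; -0.0546 0.0057 -0.0129 6.87 ; -0.0535 0.0122 -0.0129 6.87 ; -0.0517 0.0185 -0.0129 6.87 ; -0.0491 0.0245 -0.0129 6.87 ; -0.0458 0.0302 -0.0129 6.87
```

>>> apply_moves(
  motion="-0.053 -0.014 -0.013 6.9; -0.054 -0.0075 -0.013 6.9; -0.055 -0.001 -0.013 6.9; -0.055 0.006 -0.013 6.9; -0.0535 0.012 -0.013 6.9; -0.052 0.0185 -0.013 6.9; -0.049 0.0245 -0.013 6.9; -0.046 0.030 -0.013 6.9",
)

```text
time: 1.95
tool_pos: [560.5, 192.7, 331.3]
tcp_rot: [3.141, -0.0, 1.737]
contact_force: [0.1, 0.4, 0.0]
grip_width: 91.9
finger_force: 0.0
```

>>> apply_moves(
  motion="0 0 0 0; 0 0 0 0",
)

```text
time: 2.2
tool_pos: [558.8, 194.2, 330.2]
tcp_rot: [-3.14, -0.001, 1.742]
contact_force: [-0.3, 0.6, -0.7]
grip_width: 92.0
finger_force: 0.0
```

```bash
cat > pan.py <<'E'
from h import *
c=cap('wrist');P=cloud(c);cv2.imwrite('pics/w1.png',c['img'])
d=bot.cut_out(c,'pan')[0];m=d['pixels']&(c['range_z']>0);q=P[m]
print(bot.get_obs()['tool_pos'],d['p'],rect(q))
f=q[(q[:,2]>40)&(q[:,2]<56)];print('plate',rect(f),np.median(f[:,2]))
near=P[(c['range_z']>0)&(abs(P[...,0]-570)<130)&(abs(P[...,1]-195)<130)]
for lo,hi in((87,100),(80,100)):
    t=near[(near[:,2]>lo)&(near[:,2]<hi)]
    mm=(( P[...,2]>lo)&(P[...,2]<hi)&(abs(P[...,0]-570)<130)&(abs(P[...,1]-195)<130)).astype(np.uint8)
    k,l,s,ce=cv2.connectedComponentsWithStats(mm)
    for i in range(1,k):
        if s[i,4]>15:
            t=P[l==i];print(lo,s[i,4],ce[i].round(),rect(t),np.median(t[:,2]).round(1),t.mean(0).round(1))
E
python3 pan.py; python3 -c "
from h import *
plan(620,-178,200,108.9,8)"
```

```text
[558.29022488 194.97920004 330.56606055] 0.89 (array([572.3, 176.6]), array([233.4, 159. ]), -79.4)
plate (array([568.8, 186.9]), array([208.5, 150.2]), -80.2) 48.437703953006945
87 226 [260. 172.] (array([568.4, 186.2]), array([54.7,  7.8]), 9.9) 93.3 [568.4 186.4  93. ]
80 79 [260. 112.] (array([554.9, 270.2]), array([12.7, 12.3]), 9.9) 86.4 [554.4 270.1  86.4]
80 300 [260. 171.] (array([568.5, 186.9]), array([55.2,  9.1]), 9.9) 92.8 [568.5 187.4  90.7]
80 67 [259. 223.] (array([583.4, 102.8]), array([13.7, 11.2]), -79.7) 86.2 [583.1 103.2  85.8]
-0.0473 -0.0004 0.0163 -1.13 ; -0.0472 -0.0013 0.0163 -1.13 ; -0.0472 -0.0023 0.0163 -1.13 ; -0.0471 -0.0032 0.0163 -1.13 ; -0.0471 -0.0041 0.0163 -1.13 ; -0.0470 -0.0050 0.0163 -1.13 ; -0.0469 -0.0060 0.0163 -1.13 ; -0.0468 -0.0069 0.0163 -1.13
```

View pics/w1.png

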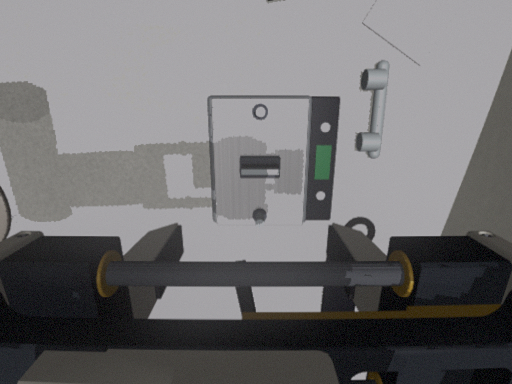

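The wrist picture shows the pan plate with the blade at (260,172) and the posts at (260,112) and (259,223). That puts the blade centre at about (568.5, 186.5, 93) with the pan x axis at 99.9°. Next is the tube.

>>> apply_moves(
  motion="-0.0473 -0.0004 0.0163 -1.13; -0.0472 -0.0013 0.0163 -1.13; -0.0472 -0.0023 0.0163 -1.13; -0.0471 -0.0032 0.0163 -1.13; -0.0471 -0.0041 0.0163 -1.13; -0.0470 -0.0050 0.0163 -1.13; -0.0469 -0.0060 0.0163 -1.13; -0.0468 -0.0069 0.0163 -1.13",
)

```text
time: 3.3
tool_pos: [620.4, -178.9, 200.1]
tcp_rot: [3.141, -0.0, 1.902]
contact_force: [0.9, 0.4, -0.5]
grip_width: 92.0
finger_force: 0.0
```

>>> apply_moves(
  motion="0 0 0 0; 0 0 0 0",
)

```text
time: 3.55
tool_pos: [620.3, -177.7, 200.5]
tcp_rot: [3.141, -0.001, 1.9]
contact_force: [-0.2, 1.0, -0.5]
grip_width: 91.6
finger_force: 0.0
```

```bash
cat > tube.py <<'E'
from h import *
def look(lo=28,hi=40,name=None,x0=620,y0=-178,cam='wrist'):
    c=cap(cam);P=cloud(c)
    if name: cv2.imwrite(f'pics/{name}.png',c['img'])
    for d in bot.cut_out(c,'tube')[:1]:
        q=P[d['pixels']&(c['range_z']>0)];g=q[(q[:,2]>lo)&(q[:,2]<hi)]
        print(cam,round(d['p'],2),rect(g),np.percentile(g[:,2],[5,50,95]).round(1))
    return c,P,q
E
python3 -c "
from tube import *
print(bot.get_obs()['tool_pos'])
for cam in('wrist','top'):
    c,P,q=look(cam=cam,name='t_'+cam)
plan(620,-178,60,108.9,4)"
```

```text
[ 620.31944262 -177.66363947  200.54639031]Traceback (most recent call last):
  File "<string>", line 5, in <module>
    c,P,q=look(cam=cam,name='t_'+cam)
          ~~~~^^^^^^^^^^^^^^^^^^^^^^^
  File "tube.py", line 8, in look
    return c,P,q
               ^
UnboundLocalError: cannot access local variable 'q' where it is not associated with a value
```

```bash
cat > tube.py <<'E'
from h import *
def look(lo,hi,name,x0,y0,r=230,cam='wrist'):
    c=cap(cam);P=cloud(c);cv2.imwrite(f'pics/{name}.png',c['img'])
    m=(c['range_z']>0)&(P[...,2]>lo)&(P[...,2]<hi)&(np.hypot(P[...,0]-x0,P[...,1]-y0)<r)
    k,l,s,ce=cv2.connectedComponentsWithStats(m.astype(np.uint8))
    for i in range(1,k):
        if s[i,4]>20: t=P[l==i];print(s[i,4],ce[i].round(),rect(t),np.percentile(t[:,2],[5,50,95]).round(1))
    return c,P
E
python3 -c "
from tube import *
look(28,41,'t1',620,-178);look(41,55,'t2',620,-178)
plan(620,-178,60,108.9,4)"
```

```text
4936 [253. 143.] (array([ 611.1, -153. ]), array([282.2,  26.3]), -70.8) [35.  36.4 37.6]
159 [254. 292.] (array([ 673.9, -330.7]), array([25.2, 20.2]), 18.4) [34.7 36.3 37.5]
354 [252.  37.] (array([570.4, -36.7]), array([19.4, 19.4]), 19.6) [45.7 48.3 49.5]
45 [254. 289.] (array([ 670.8, -322.5]), array([9.7, 9.4]), -15.8) [42.2 43.9 45.3]
-0.0000 -0.0002 0.0353 0.01 ; -0.0000 -0.0002 0.0353 0.01 ; -0.0000 -0.0002 0.0353 0.01 ; -0.0000 -0.0002 0.0353 0.01
```

View pics/t1.png

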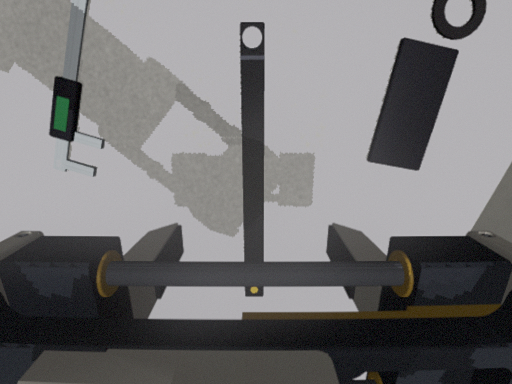

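The picture shows the tube down the middle (253,30–295), with the large stud at (252,37) and the small one at (254,290). The middle is at about (620.6, -180), axis yaw 109.2°. I'll grip the middle, lift slightly and feel the moment.

>>> apply_moves(
  motion="-0.0022 -0.0004 0.040 -0.3; 0 0 0.045 0; 0 0 0.045 0; 0 0 0.036 0; 0 0 0.020 0; 0 0 0.0075 0; 0 0 0 0",
)

```text
time: 4.62
tool_pos: [621.0, -180.9, 7.2]
tcp_rot: [3.141, 0.0, 1.905]
contact_force: [-0.1, 0.9, -0.2]
grip_width: 91.8
finger_force: 0.0
```

>>> apply_moves(
  motion="0 0 0 0; 0 0 0 0; 0 0 0 0; 0 0 0 0; 0 0 0 0",
  fingers=-1,
)

```text
time: 5.25
tool_pos: [620.7, -181.4, 6.8]
tcp_rot: [3.142, -0.0, 1.904]
contact_force: [0.7, 0.7, 0.4]
grip_width: 46.5
finger_force: 0.0
```

```bash
python3 -c "
from h import *
o=bot.get_obs()
for k in('time','tool_pos','tcp_rot','contact_force','moment','grip_width','finger_force'):print(k,np.round(o[k],3))"
```

```text
time 5.25
tool_pos [ 620.681 -181.371    6.847]
tcp_rot [ 3.142 -0.     1.904]
contact_force [0.684 0.667 0.417]
moment [-0.06   0.031 -0.01 ]
grip_width 46.51
finger_force 0.0
```

Fingers move at about 75 mm/s.

>>> apply_moves(
  motion="0 0 0 0; 0 0 0 0; 0 0 0 0; 0 0 0 0",
)

```text
time: 5.75
tool_pos: [620.5, -181.4, 6.8]
tcp_rot: [-3.141, -0.0, 1.905]
contact_force: [-0.5, -0.4, 1.2]
grip_width: 25.8
finger_force: 30.0
```

>>> apply_moves(
  motion="0 0 -0.002 0; 0 0 -0.004 0; 0 0 0 0",
)

```text
time: 6.12
tool_pos: [620.8, -181.3, 12.8]
tcp_rot: [3.141, 0.0, 1.904]
contact_force: [-0.4, -0.4, -5.9]
grip_width: 25.8
finger_force: 30.0
```

```bash
cat > st.py <<'E'
from h import *
o=bot.get_obs()
for k in('time','tool_pos','tcp_rot','contact_force','moment','grip_width','finger_force'):print(k,np.round(o[k],3))
A=tcp(o)[:3,:3];print('tool-frame F',(A.T@o['contact_force']).round(2),'M',(A.T@o['moment']).round(3))
E
python3 st.py
```

```text
time 6.125
tool_pos [ 620.782 -181.299   12.83 ]
tcp_rot [3.141 0.    1.904]
contact_force [-0.384 -0.425 -5.858]
moment [-0.294 -0.046  0.002]
grip_width 25.766
finger_force 29.995
tool-frame F [-0.28 -0.5   5.86] M [ 0.053 -0.292 -0.002]
```

The centre of mass is about +50 mm along tool x, weight about 5.9 N. I'll set it down, regrip 45 mm from the middle and lift.

>>> apply_moves(
  motion="0 0 0.003 0; 0 0 0.003 0; 0 0 0 0",
)

```text
time: 6.5
tool_pos: [620.6, -181.3, 6.8]
tcp_rot: [-3.142, -0.0, 1.904]
contact_force: [-0.3, -0.1, -3.2]
grip_width: 25.5
finger_force: 30.0
```

>>> apply_moves(
  motion="0 0 0 0; 0 0 0 0; 0.0165 0 0 0; 0.02 0 0 0; 0.010 0 0 0; 0 0 0 0",
  fingers=-0.1,
)

```text
time: 7.25
tool_pos: [605.3, -136.1, 7.0]
tcp_rot: [-3.142, -0.0, 1.906]
contact_force: [-0.1, -0.2, 0.2]
grip_width: 41.4
finger_force: 0.0
```

>>> apply_moves(
  motion="0 0 0 0; 0 0 0 0; 0 0 0 0; 0 0 0 0; 0 0 0 0",
  fingers=-1,
)

```text
time: 7.88
tool_pos: [605.6, -137.9, 6.9]
tcp_rot: [3.141, 0.001, 1.904]
contact_force: [-0.2, -3.6, 0.4]
grip_width: 25.6
finger_force: 30.0
```

>>> apply_moves(
  motion="0 0 -0.005 0; 0 0 -0.015 0; 0 0 -0.02 0; 0 0 0 0; 0 0 0 0",
)

```text
time: 8.5
tool_pos: [605.0, -137.1, 46.5]
tcp_rot: [-3.141, -0.001, 1.904]
contact_force: [0.1, -0.3, -5.7]
grip_width: 25.7
finger_force: 30.0
```

```bash
python3 st.py; python3 -c "
from tube import *
c=cap('wrist');P=cloud(c);o=bot.get_obs()
cv2.imwrite('pics/lift.png',c['img'])
d=P[(c['range_z']>0)&(P[...,2]>50)&(np.hypot(P[...,0]-600,P[...,1]+110)<200)]
T=tcp(o);q=(d-T[:3,3])@T[:3,:3]
q=q[(abs(q[:,1])<13)&(q[:,0]>20)]
for a in range(30,130,15):
    s=q[(q[:,0]>a)&(q[:,0]<a+15)]; 
    if len(s): print(a,len(s),np.median(s[:,2]).round(1),s[:,1].min().round(1),s[:,1].max().round(1))
print(q[:,0].max())
"
```

```text
time 8.5
tool_pos [ 605.014 -137.134   46.457]
tcp_rot [-3.141e+00 -1.000e-03  1.904e+00]
contact_force [ 0.138 -0.309 -5.735]
moment [-0.029  0.08   0.047]
grip_width 25.714
finger_force 29.997
tool-frame F [-0.34  0.03  5.73] M [ 0.085 -0.002 -0.047]
30 2275 -30.4 -13.0 13.0
45 1593 -29.9 -11.8 13.0
60 1770 -29.9 -12.0 13.0
75 1929 -29.9 -11.9 13.0
90 2470 -30.5 -12.2 13.0
105 2075 -41.6 -12.3 13.0
120 286 -29.8 -11.5 13.0
122.77496957110395
```

```bash
python3 -c "
from h import *
plan(560.6,231.8,150,99.9,12)"
```

```text
0.0303 0.0066 -0.0087 0.77 ; 0.0303 0.0062 -0.0087 0.77 ; 0.0304 0.0058 -0.0087 0.77 ; 0.0305 0.0054 -0.0087 0.77 ; 0.0306 0.0050 -0.0087 0.77 ; 0.0306 0.0045 -0.0087 0.77 ; 0.0307 0.0041 -0.0087 0.77 ; 0.0307 0.0037 -0.0087 0.77 ; 0.0308 0.0033 -0.0087 0.77 ; 0.0308 0.0029 -0.0087 0.77 ; 0.0309 0.0025 -0.0087 0.77 ; 0.0309 0.0021 -0.0087 0.77
```

>>> apply_moves(
  motion="0.010 0.0066 -0.026 0.77; 0.030 0.0062 -0.026 0.77; 0.030 0.0058 -0.026 0.77; 0.0305 0.0054 -0.026 0.77; 0.0305 0.005 0 0.77; 0.0305 0.0045 0 0.77; 0.0305 0.004 0 0.77; 0.0305 0.0037 0 0.77",
)

```text
time: 9.55
tool_pos: [582.2, 89.1, 149.8]
tcp_rot: [-3.14, -0.001, 1.796]
contact_force: [1.2, 0.7, -5.7]
grip_width: 25.9
finger_force: 30.0
```

>>> apply_moves(
  motion="0.031 0.0033 0 0.77; 0.031 0.0029 0 0.77; 0.031 0.0025 0 0.77; 0.031 0.002 0 0.77; 0.015 0 0 0; 0.006 0 0 0; 0 0 0 0; 0 0 0 0",
)

```text
time: 10.55
tool_pos: [564.7, 231.3, 150.8]
tcp_rot: [-3.141, 0.0, 1.742]
contact_force: [0.8, -0.2, -6.1]
grip_width: 25.9
finger_force: 30.0
```

```bash
python3 st.py; cat > held.py <<'E'
from h import *
c=cap('wrist');P=cloud(c);o=bot.get_obs();cv2.imwrite('pics/held.png',c['img'])
T=tcp(o);q=((P-T[:3,3])@T[:3,:3])
v=(c['range_z']>0)&(abs(q[...,1])<20)&(q[...,0]>25)&(q[...,0]<150)&(abs(q[...,2]+33)<16)
b=q[v];top=b[(b[:,0]<90)]
w=np.polyfit(top[:,0],top[:,2],1)
s=b[b[:,2]<np.polyval(w,b[:,0])-7]
print('slope',w.round(4),'y centre near/far',[((b[(b[:,0]>a)&(b[:,0]<a+10),1].min()+b[(b[:,0]>a)&(b[:,0]<a+10),1].max())/2).round(2) for a in(35,55,75,110)],'end',np.percentile(b[:,0],99.7).round(1))
print('stud',len(s),((s.min(0)+s.max(0))/2).round(1))
# blade if visible
W=np.array([568.5,186.5,93]);print('blade in tool',((W-T[:3,3])@T[:3,:3]).round(1))
E
python3 held.py
```

```text
time 10.55
tool_pos [564.724 231.334 150.766]
tcp_rot [-3.141  0.     1.742]
contact_force [ 0.779 -0.247 -6.128]
moment [-0.034  0.06   0.016]
grip_width 25.856
finger_force 29.997
tool-frame F [-0.37  0.73  6.13] M [ 0.065 -0.023 -0.016]
slope [ 5.00000e-04 -2.94541e+01] y centre near/far [np.float64(0.85), np.float64(0.87), np.float64(0.98), np.float64(0.79)] end 122.3
stud 2492 [107.7   0.8 -40.4]
blade in tool [-44.9  -4.   57.9]
```

>>> apply_moves(
  motion="0 -0.0045 0 0; 0 0 0.015 0; 0 0 0.02 0; 0 0 0.010 0; 0 0 0.002 0; 0 0 0.001 0; 0 0 0 0",
)

```text
time: 11.48
tool_pos: [560.4, 231.7, 103.4]
tcp_rot: [3.14, -0.0, 1.743]
contact_force: [-0.8, -0.3, -6.7]
grip_width: 26.0
finger_force: 30.0
```

>>> apply_moves(
  motion="0 0 0.001 0; 0 0 0.001 0; 0 0 0 0",
)

```text
time: 11.85
tool_pos: [560.0, 231.6, 100.8]
tcp_rot: [-3.142, -0.0, 1.743]
contact_force: [0.3, -0.1, -6.8]
grip_width: 25.8
finger_force: 30.0
```

>>> apply_moves(
  motion="0 0 0.001 0; 0 0 0 0",
)

```text
time: 12.1
tool_pos: [560.1, 231.6, 99.8]
tcp_rot: [3.142, -0.0, 1.743]
contact_force: [-1.1, -0.6, -5.6]
grip_width: 25.8
finger_force: 30.0
```

>>> apply_moves(
  motion="0 0 0.0007 0; 0 0 0 0",
)

```text
time: 12.35
tool_pos: [560.1, 231.6, 99.3]
tcp_rot: [3.141, -0.0, 1.743]
contact_force: [-0.5, 0.6, -4.7]
grip_width: 26.0
finger_force: 30.0
```

```bash
python3 st.py
```

```text
time 12.35
tool_pos [560.086 231.585  99.312]
tcp_rot [ 3.141 -0.     1.743]
contact_force [-0.55   0.609 -4.721]
moment [-0.119  0.144 -0.045]
grip_width 25.952
finger_force 29.997
tool-frame F [ 0.69 -0.44  4.72] M [ 0.163 -0.092  0.045]
```

>>> apply_moves(
  motion="0 0 0.0005 0; 0 0 0 0",
)

```text
time: 12.6
tool_pos: [560.1, 231.6, 98.9]
tcp_rot: [3.141, -0.0, 1.743]
contact_force: [-1.1, 0.5, -2.1]
grip_width: 25.7
finger_force: 30.0
```

>>> apply_moves(
  motion="0 0 0 0; 0 0 0 0; 0 0 0 0; 0 0 0 0; 0 0 0 0; 0 0 0 0",
  fingers=-0.2,
)

```text
time: 13.35
tool_pos: [560.1, 231.6, 98.7]
tcp_rot: [3.141, -0.0, 1.743]
contact_force: [-0.2, -0.6, 0.4]
grip_width: 36.5
finger_force: 0.0
```

```bash
python3 st.py;python3 held.py
```

```text
time 13.35
tool_pos [560.116 231.591  98.678]
tcp_rot [ 3.141 -0.     1.743]
contact_force [-0.247 -0.565  0.371]
moment [-0.127  0.079 -0.041]
grip_width 36.455
finger_force 0.0
tool-frame F [-0.51 -0.34 -0.37] M [ 0.1   -0.111  0.041]
slope [  0.0809 -26.0842] y centre near/far [np.float64(1.1), np.float64(1.15), np.float64(0.86), np.float64(0.95)] end 122.1
stud 2033 [111.1   1.1 -28.3]
blade in tool [-45.9   0.6   5.6]
```

View pics/held.png

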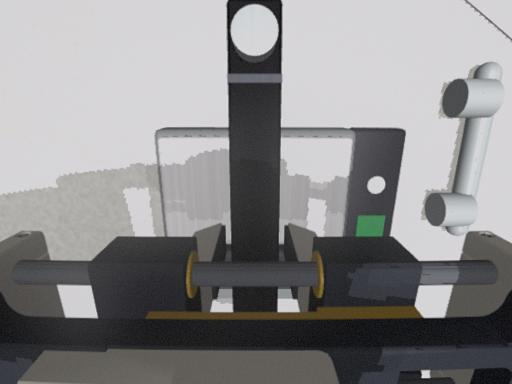

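The picture shows the tube tipped onto the +x post (slope 0.081). The fingers straddle it at (255,270) with clearance and it is centred on the scale. Next I regrip it and slide it along its own slope, first about 30 mm.

>>> apply_moves(
  motion="0 0 0 0; 0 0 0 0; 0 0 0 0; 0 0 0 0",
  fingers=-1,
)

```text
time: 13.9
tool_pos: [560.1, 231.6, 98.7]
tcp_rot: [3.141, -0.0, 1.743]
contact_force: [-0.0, -0.4, -0.5]
grip_width: 25.9
finger_force: 30.0
```

```bash
python3 st.py
```

```text
time 13.9
tool_pos [560.139 231.615  98.654]
tcp_rot [ 3.141 -0.     1.743]
contact_force [-0.015 -0.374 -0.486]
moment [-0.076 -0.031  0.062]
grip_width 25.935
finger_force 29.999
tool-frame F [-0.37 -0.08  0.49] M [-0.018 -0.08  -0.062]
```

>>> apply_moves(
  motion="-0.003 0 -0.0002 0; -0.005 0 -0.0004 0; -0.005 0 -0.0004 0; -0.005 0 -0.0004 0; -0.005 0 -0.0004 0; -0.004 0 -0.0003 0; -0.002 0 -0.0002 0; 0 0 0 0",
)

```text
time: 14.9
tool_pos: [565.1, 202.6, 100.9]
tcp_rot: [-3.142, 0.0, 1.743]
contact_force: [-0.3, 3.1, -0.2]
grip_width: 25.7
finger_force: 30.0
```

```bash
python3 st.py
```

```text
time 14.9
tool_pos [565.072 202.606 100.933]
tcp_rot [-3.142  0.     1.743]
contact_force [-0.284  3.1   -0.162]
moment [0.498 0.233 0.012]
grip_width 25.718
finger_force 29.998
tool-frame F [3.1  0.25 0.16] M [ 0.144  0.531 -0.012]
```

>>> apply_moves(
  motion="0 0 0 0; 0 0 0 0; 0 0 0 0; 0 0 0 0",
  fingers=-0.35,
)

```text
time: 15.4
tool_pos: [565.1, 202.9, 100.9]
tcp_rot: [3.142, 0.0, 1.743]
contact_force: [0.3, 0.3, 0.0]
grip_width: 29.5
finger_force: 0.0
```

```bash
python3 held.py; python3 st.py|tail -3
```

```text
slope [  0.0799 -26.0743] y centre near/far [np.float64(1.13), np.float64(1.03), np.float64(0.96), np.float64(0.82)] end 124.3
stud 2041 [110.8   1.  -28.3]
blade in tool [-16.8   0.5   8. ]
grip_width 30.056
finger_force 0.0
tool-frame F [ 0.36 -0.23  0.46] M [ 0.113 -0.138  0.029]
```

>>> apply_moves(
  motion="0 0 0 0; 0 0 0 0",
  fingers=-1,
)

```text
time: 15.7
tool_pos: [565.0, 203.0, 100.9]
tcp_rot: [-3.142, 0.0, 1.743]
contact_force: [0.4, 0.4, -0.1]
grip_width: 25.9
finger_force: 30.0
```

>>> apply_moves(
  motion="-0.002 0 -0.0001 0; -0.002 0 -0.0002 0; -0.001 0 -0.0001 0; 0 0 0 0",
)

```text
time: 16.2
tool_pos: [565.8, 198.2, 101.3]
tcp_rot: [3.142, -0.0, 1.743]
contact_force: [-1.2, 5.2, -0.6]
grip_width: 26.0
finger_force: 30.0
```

>>> apply_moves(
  motion="0 0 0 0; 0 0 0 0; 0 0 0 0; 0 0 0 0",
  fingers=-0.35,
)

```text
time: 16.7
tool_pos: [566.0, 197.9, 101.3]
tcp_rot: [3.142, 0.0, 1.743]
contact_force: [1.0, -0.1, -0.9]
grip_width: 29.7
finger_force: 0.0
```

```bash
python3 held.py; python3 st.py|tail -3
```

```text
slope [  0.0791 -26.0344] y centre near/far [np.float64(1.12), np.float64(1.08), np.float64(0.83), np.float64(0.83)] end 124.6
stud 2052 [111.1   1.1 -28.3]
blade in tool [-11.7   0.6   8.3]
grip_width 29.6
finger_force 0.0
tool-frame F [ 0.52 -0.46  0.26] M [ 0.048 -0.144 -0.008]
```

>>> apply_moves(
  motion="0 0 0 0; 0 0 0 0",
  fingers=-1,
)

```text
time: 17.0
tool_pos: [565.9, 198.0, 101.3]
tcp_rot: [-3.142, 0.0, 1.743]
contact_force: [0.5, -0.6, -0.2]
grip_width: 25.9
finger_force: 30.0
```

>>> apply_moves(
  motion="-0.002 0 -0.0001 0; -0.002 0 -0.0002 0; 0 0 0 0",
)

```text
time: 17.38
tool_pos: [566.5, 194.5, 101.6]
tcp_rot: [3.142, -0.001, 1.743]
contact_force: [-1.7, 5.1, 0.5]
grip_width: 25.9
finger_force: 30.0
```

>>> apply_moves(
  motion="0 0 0 0; 0 0 0 0; 0 0 0 0; 0 0 0 0",
  fingers=-0.35,
)

```text
time: 17.88
tool_pos: [566.6, 193.9, 101.6]
tcp_rot: [3.142, 0.0, 1.743]
contact_force: [0.1, 0.1, 0.2]
grip_width: 30.0
finger_force: 0.0
```

```bash
python3 held.py; python3 st.py|tail -3
```

```text
slope [  0.0789 -26.063 ] y centre near/far [np.float64(1.16), np.float64(1.07), np.float64(0.98), np.float64(0.96)] end 124.2
stud 2065 [111.7   0.9 -28.5]
blade in tool [-7.7  0.6  8.7]
grip_width 29.43
finger_force 0.0
tool-frame F [-0.06  0.08 -0.35] M [ 0.034 -0.074  0.008]
```

>>> apply_moves(
  motion="0 0 0 0; 0 0 0 0",
  fingers=-1,
)

```text
time: 18.18
tool_pos: [566.5, 194.1, 101.6]
tcp_rot: [-3.142, 0.0, 1.743]
contact_force: [-0.8, -0.7, 0.2]
grip_width: 25.9
finger_force: 30.0
```

>>> apply_moves(
  motion="-0.002 0 -0.0001 0; -0.002 0 -0.0002 0; 0 0 0 0",
)

```text
time: 18.55
tool_pos: [567.2, 190.5, 101.9]
tcp_rot: [3.142, -0.001, 1.743]
contact_force: [-0.0, 5.5, 0.1]
grip_width: 25.8
finger_force: 30.0
```

>>> apply_moves(
  motion="0 0 0 0; 0 0 0 0; 0 0 0 0; 0 0 0 0",
  fingers=-0.35,
)

```text
time: 19.05
tool_pos: [567.3, 190.0, 101.9]
tcp_rot: [-3.142, 0.0, 1.743]
contact_force: [0.5, 0.5, 0.0]
grip_width: 29.8
finger_force: 0.0
```

```bash
python3 held.py; python3 st.py|tail -3
```

```text
slope [ 1.40000e-03 -2.61118e+01] y centre near/far [np.float64(0.98), np.float64(0.97), np.float64(0.89), np.float64(0.89)] end 123.4
stud 2357 [109.2   0.9 -36.6]
blade in tool [-3.7  0.6  8.9]
grip_width 29.622
finger_force 0.0
tool-frame F [-0.5   0.62 -0.63] M [ 0.04  -0.007  0.015]
```

It is level now (slope 0.001). The entry point bounds the centre of mass to about 1 mm of the blade's middle. I'll open wider and withdraw straight up.

>>> apply_moves(
  motion="0 0 0 0; 0 0 0 0; 0 0 0 0; 0 0 0 0; 0 0 0 0",
  fingers=0.2,
)

```text
time: 19.73
tool_pos: [567.3, 190.2, 101.9]
tcp_rot: [3.142, -0.0, 1.743]
contact_force: [0.3, -0.1, 0.3]
grip_width: 55.0
finger_force: 0.0
```

```bash
python3 held.py; python3 st.py|tail -3
```

```text
slope [ 9.50000e-03 -2.60864e+01] y centre near/far [np.float64(0.93), np.float64(0.94), np.float64(1.05), np.float64(0.89)] end 123.8
stud 2316 [109.5   0.9 -36. ]
blade in tool [-3.9  0.6  8.9]
grip_width 55.064
finger_force 0.0
tool-frame F [ 0.92 -0.66  0.13] M [ 0.085 -0.039  0.026]
```

>>> apply_moves(
  motion="0 0 -0.005 0; 0 0 -0.01 0; 0 0 -0.02 0; 0 0 -0.03 0; 0 0 -0.04 0; 0 0 -0.04 0; 0 0 -0.03 0; 0 0 0 0",
)

```text
time: 20.78
tool_pos: [568.3, 190.4, 280.4]
tcp_rot: [3.135, -0.0, 1.743]
contact_force: [-0.2, -0.1, 0.4]
grip_width: 55.2
finger_force: 0.0
```

>>> apply_moves(
  motion="-0.02 0 -0.01 0; -0.03 0 -0.01 0; -0.03 0 0 0; 0 0 0 0; 0 0 0 0",
)

```text
time: 21.4
tool_pos: [580.7, 111.0, 296.3]
tcp_rot: [-3.14, -0.001, 1.742]
contact_force: [-0.3, 0.6, -0.7]
grip_width: 54.9
finger_force: 0.0
```

```bash
python3 - <<'E'
from h import *
for n in('wrist','top'):
    c=cap(n);P=cloud(c);cv2.imwrite(f'pics/fin_{n}.png',c['img'])
    e=np.array([568.5,186.5,93]);a=np.radians(99.9);A=np.array([[np.cos(a),np.sin(a),0],[-np.sin(a),np.cos(a),0],[0,0,1]])
    q=((P-e)@A.T);b=q[(c['range_z']>0)&(abs(q[...,0])<250)&(abs(q[...,1])<25)&(q[...,2]>22)&(q[...,2]<60)]
    t=b[abs(b[:,2]-35)<9]
    if len(t)>50:
        w=np.polyfit(t[:,0],t[:,2],1);print(n,len(t),'slope,z',w.round(4),'x',t[:,0].min().round(1),t[:,0].max().round(1),'rect',rect(t))
E
```

```text
wrist 5662 slope,z [-6.60000e-03  3.51137e+01] x -191.9 112.8 rect (array([-39.5,  -0.3]), array([304.7,  26.2]), -0.0)
top 601 slope,z [-5.80000e-03  3.42273e+01] x -205.8 133.2 rect (array([-36.3,  -1. ]), array([339. ,  26.4]), 0.1)
```

View pics/fin_wrist.png

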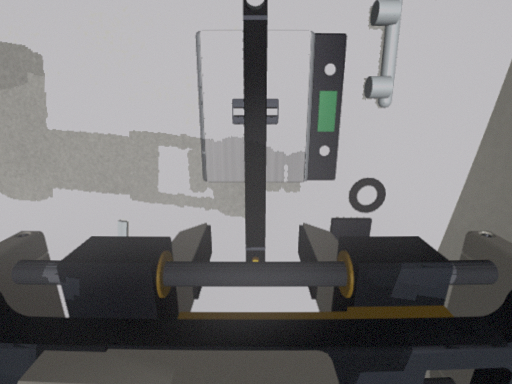

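The picture shows the tube square across the blade (255,110), clear of the posts. It leans 0.006 rad, so I'll check that it stays steady.

>>> apply_moves(
  motion="0 0 0 0; 0 0 0 0; 0 0 0 0; 0 0 0 0; 0 0 0 0; 0 0 0 0; 0 0 0 0; 0 0 0 0",
)

```text
time: 22.5
tool_pos: [581.0, 111.4, 296.9]
tcp_rot: [3.142, -0.0, 1.743]
contact_force: [-0.4, -0.2, 0.5]
grip_width: 54.7
finger_force: 0.0
```

```bash
python3 - <<'E'
from h import *
for n in('wrist','wrist','wrist','wrist','wrist','wrist','top','top'):
    c=cap(n);P=cloud(c)
    e=np.array([568.5,186.5,93]);a=np.radians(99.9);A=np.array([[np.cos(a),np.sin(a),0],[-np.sin(a),np.cos(a),0],[0,0,1]])
    q=((P-e)@A.T);b=q[(c['range_z']>0)&(abs(q[...,0])<250)&(abs(q[...,1])<25)&(q[...,2]>22)&(q[...,2]<60)]
    t=b[(abs(b[:,2]-35)<9)&(abs(b[:,0])<100)]
    w=np.polyfit(t[:,0],t[:,2],1);print(n,w.round(4))
    if n=='wrist':
        s=q[(c['range_z']>0)&(abs(q[...,0])<90)&(abs(q[...,1])>30)&(abs(q[...,1])<65)&(abs(q[...,2]+45)<6)]
        print(' pan slope',np.linalg.lstsq(np.c_[s[:,:2],np.ones(len(s))],s[:,2],rcond=None)[0].round(4))
E
```

```text
wrist [-7.50000e-03  3.50111e+01]
 pan slope [-1.30000e-03  6.00000e-04 -4.58411e+01]
wrist [-7.10000e-03  3.50216e+01]
 pan slope [-1.60000e-03  4.00000e-04 -4.58271e+01]
wrist [-7.20000e-03  3.50021e+01]
 pan slope [-1.30000e-03  4.00000e-04 -4.58556e+01]
wrist [-7.20000e-03  3.50079e+01]
 pan slope [-1.10000e-03  4.00000e-04 -4.58497e+01]
wrist [-7.50000e-03  3.50101e+01]
 pan slope [-1.60000e-03  9.00000e-04 -4.58385e+01]
wrist [-7.40000e-03  3.50523e+01]
 pan slope [-1.50000e-03  5.00000e-04 -4.58311e+01]
top [-2.1400e-02  3.5019e+01]
top [1.90000e-03 3.39849e+01]
```

It is steady at about 0.006 rad, within the rubber's give, square and clear of both posts. I'm handing it in.

```bash
python3 -c "
from plant import bot
print(bot.close_job())"
```

```text
the job is handed in; nothing more can be done
None
```

The tube is balanced and the job is handed in: it rests steady on the blade with a lean of about 0.006 rad, square to it and clear of both posts, with its balance point about 40 mm from the middle towards the 12 mm stud end.

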